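# Free the blue racer from under the start gantry

### The job

The blue racer is stuck under the white start gantry, with the red-shaded lamp post close beside it. First stand the red lamp post and the gantry out of the way on the cork lay-by pad, leaving the racer where it is; then, while both wait there, park the blue racer in the middle of the white pit-box plate, lined up lengthways with it (either way round); then put the gantry back square and centred astride the chequered start line and the red lamp post back on the middle of its red disc. Keep the lamp post and gantry from toppling, leave the grandstand, the yellow-shaded lamp post and the red racer alone, and finish with everything standing still and let go.

Things in the scene. Friction and masses are not known exactly. Their poses are not given: they have to be found in the camera images.
- racer_blue: blue slot car with white roof patch, 120 long (its x) x 51 wide (its y) x 35 mm high, loose, about 90 g. Flat parallel flanks 50 mm apart from 6 to 22 mm above its underside, for its whole length; the cabin above is 42 mm wide. Origin: centre of the underside; z up. At the start it stands on the start plate under the gantry, roughly along the plate's x axis.
- gantry: white start gantry, loose, about 130 g: beam 14 thick (its x) x 138 long (its y), from 78 to 100 mm above its feet, on two legs at y = -62 and +62 mm with feet 28 (x) x 14 (y) x 6 mm; 110 mm free between the legs. Origin: on the ground midway between the feet; z up. Pinch it across the 14 mm at mid-beam. At the start it stands across the racer on the start plate.
- lamp_red: chrome lamp post with a red shade, loose, about 120 g, 150 mm tall: round base 48 mm diameter x 8 mm, post 10 mm diameter, cylindrical shade 28 mm diameter from 122 to 150 mm above the underside. Heavy base. Origin: centre of the underside; z up. At the start it stands on the red disc.
- start: fixed grey plate 4 mm thick with the black and white chequered start line across it. Origin: middle of the line, on the underside (top at z = 4 mm); x runs across the line, y along it. It reaches from x = -95 to +70 mm and y = -85 to +85 mm. The gantry's place: its origin over this origin, beam along this y, either way round.
- footing: fixed red disc, 68 mm diameter, 2 mm thick, lying on the start plate beside the line: the red lamp post's place. Origin: centre of its underside; its top is 2 mm higher (6 mm above the board).
- layby: fixed cork pad 220 (its x) x 150 (its y) x 4 mm on the board: the side area, empty at the start. Origin: centre of its underside; top surface at z = 4 mm. Room for the gantry and the lamp post side by side along x.
- bay: fixed white pit-box plate 180 (its x) x 120 (its y) x 4 mm with yellow lines and, along its +x edge, a yellow stop bar 110 mm long whose inner face is at x = 79.5 mm, rising to 15 mm. Origin: centre of its underside; top surface at z = 4 mm. The racer's place: racer's origin over this origin, its length along this x.
- lamp_yellow: bystander: loose lamp post like the red one (150 mm tall, 48 mm base) but with a yellow shade, standing on the board. Origin: centre of the underside.
- grandstand: bystander: loose grey plastic grandstand with four steps, 72 (its x) x 120 (its y) x 80 mm high. Origin: centre of the underside.
- racer_red: bystander: loose red slot car, same size as the blue one. Origin: centre of the underside; x along its length.

How it is judged:
On the way, in this order (a step that is already met when the one before it is completed fails the run):
1. gantry and red lamp post both stand, let go, on the cork lay-by pad; the blue racer has not been moved more than 25 mm (x of gantry in the frame of layby between -0.095 and 0.095 m and y of gantry in the frame of layby between -0.06 and 0.06 m and z of gantry in the frame of layby between 0.001 and 0.008 m and contact force between the fingers and gantry below 0.1 N and linear speed of each of gantry, lamp_red below 0.02 m/s and angle between each of gantry, lamp_red's own z axis and vertical below 0.1 rad and x of lamp_red in the frame of layby between -0.095 and 0.095 m and y of lamp_red in the frame of layby between -0.06 and 0.06 m and z of lamp_red in the frame of layby between 0.001 and 0.008 m and contact force between the fingers and lamp_red below 0.1 N and distance of racer_blue from where it was at the start of the episode below 0.025 m), for 0.2 s.
2. blue racer parked and let go in the pit box while gantry and red lamp post still stand on the lay-by pad (x of racer_blue in the frame of bay between -0.012 and 0.012 m and y of racer_blue in the frame of bay between -0.012 and 0.012 m and z of racer_blue in the frame of bay between 0.001 and 0.008 m and angle between the x axis of racer_blue and the x axis of bay, either way round below 0.15 rad and contact force between the fingers and racer_blue below 0.1 N and linear speed of each of racer_blue, gantry, lamp_red below 0.02 m/s and angle between each of racer_blue, gantry, lamp_red's own z axis and vertical below 0.1 rad and x of gantry in the frame of layby between -0.095 and 0.095 m and y of gantry in the frame of layby between -0.06 and 0.06 m and z of gantry in the frame of layby between 0.001 and 0.008 m and contact force between the fingers and gantry below 0.1 N and x of lamp_red in the frame of layby between -0.095 and 0.095 m and y of lamp_red in the frame of layby between -0.06 and 0.06 m and z of lamp_red in the frame of layby between 0.001 and 0.008 m and contact force between the fingers and lamp_red below 0.1 N), for 0.2 s.
At the end, for the whole second after the job is handed in: Racer standing on the pit-box plate within 12 mm of its middle each way and within 0.15 rad of its length; gantry upright on the start plate within 12 mm of the line's middle and within 0.15 rad of square; red lamp post upright on its disc within 10 mm of the centre; all let go and at rest (x of racer_blue in the frame of bay between -0.012 and 0.012 m and y of racer_blue in the frame of bay between -0.012 and 0.012 m and z of racer_blue in the frame of bay between 0.001 and 0.008 m and angle between the x axis of racer_blue and the x axis of bay, either way round below 0.15 rad and contact force between the fingers and racer_blue below 0.1 N and linear speed of each of racer_blue, gantry, lamp_red below 0.02 m/s and angle between each of racer_blue, gantry, lamp_red's own z axis and vertical below 0.1 rad and horizontal distance between gantry and start below 0.012 m and angle between the x axis of gantry and the x axis of start, either way round below 0.15 rad and z of gantry in the frame of start between 0.001 and 0.008 m and contact force between the fingers and gantry below 0.1 N and horizontal distance between lamp_red and footing below 0.01 m and z of lamp_red in the frame of footing between -0.001 and 0.006 m and contact force between the fingers and lamp_red below 0.1 N); the robot touches nothing.
It fails at once if grandstand moved by more than 15 mm or toppled (distance of grandstand from where it was at the start of the episode above 0.015 m or angle between grandstand's own z axis and vertical above 0.3 rad).
It fails at once if yellow lamp post moved by more than 15 mm or toppled (distance of lamp_yellow from where it was at the start of the episode above 0.015 m or angle between lamp_yellow's own z axis and vertical above 0.3 rad).
It fails at once if red racer moved by more than 15 mm or toppled (distance of racer_red from where it was at the start of the episode above 0.015 m or angle between racer_red's own z axis and vertical above 0.3 rad).
It fails at once if gantry toppled (angle between gantry's own z axis and vertical above 0.7 rad).
It fails at once if red lamp post toppled (angle between lamp_red's own z axis and vertical above 0.7 rad).
It also fails if it takes over 128 s, if anything falls off the work surface, if the arm or the gripper's body presses on something with over 40 N, if the wrist force passes 120 N, or if a joint passes its speed limit or range.

### The arm

A 7-joint arm with a two-finger parallel gripper is mounted at the origin on the work surface. World frame = base frame: x ahead of the robot, y to its left, z up, the work surface at z = 0. Lengths are in m, angles in rad, forces in N, time in s.
With the tool pointing down it reaches from about 0.4 to 0.85 m from the base axis. Payload 10.4 kg.
Tool frame: the origin (TCP) lies on the centre line of the jaws, within the pads' length; the fingertips stand 22 mm ahead of it and the grasp point (between the pads) lies 3 mm ahead of it; z points along the fingers, y is the line along which they close (so a half turn about z gives the same grasp; the last joint's range is limited). The gripper opens to 87 mm and grips with 3 to 60 N. Pads are 19 mm wide; open, the fingers measure 117 mm over their backs; the gripper's body (75 mm by 190 mm) begins 51 mm behind the grasp point.
Start: joints at [-0.023, 0.332, -0.065, 1.46, 0.022, 1.35, -0.088], TCP at [0.625, 0, 0.245] pointing down, gripper open.
Joint ranges: [-2.6, 2.6], [-0.5, 2.12], [-1.47, 1.34], [0.16, 2.42], [-1.27, 4.41], [0.06, 2.06], [-2.6, 2.6]. Speed limits (rad/s): [2.22, 2.22, 2.79, 2.79, 3.14, 3.14, 3.14].

### API

Orientations are given as a unit quaternion [x, y, z, w].
In Python, from bench import r gives the robot as it stands.
- The arm moves only by the tool jog_arm, called after "Emit:" in YAML: its name, and indented under it one key for each argument. Schema: {"type":"object","properties":{"moves":{"type":"array","items":{"type":"array","items":{"type":"array","items":{"type":"number"},"minItems":5,"maxItems":5},"minItems":1,"maxItems":12},"minItems":1,"maxItems":1},"grip_n":{"type":"number"},"only":{"type":"string"},"quiet":{"type":"boolean"},"lines":{"type":"string"}},"required":["moves"],"additionalProperties":false}. moves is a list that holds a single list of rows (three levels of brackets), with 1 to 12 rows, each of 5 numbers: dx, dy, dz in m, then a turn about the tool's z in rad, then the finger opening in m; each row is the pose to reach, as a shift and turn from the pose commanded when the call began, along the tool's axes at that moment; what a row does not reach only later rows make up. A row lasts 1/10 s, in which the tool goes at most 0.05 m and 0.15 rad, less where a joint would pass 70% of its speed; a pose out of reach is approached as far as the arm can. The fingers move at their own pace and stop on an object; grip_n is the grip in N (left out, the last holds). Time passes only in rows, so rows that do not move let the fingers close. The tool returns the time, the measured TCP pose, the force, the opening and the grip force at its end. only (a regular expression) keeps the lines of the reply that match it, lines (a string "A,B") keeps lines A to B, and quiet returns only ok. Input that does not fit is refused with a message, and nothing moves.
- r.read_state(): the state, without advancing time (a new reading comes with each control period).
- r.camera(name): name is "scene" or "side" or "wrist"; returns a dict with "img" (400x640x3 uint8, red, green, blue), "fx", "fy", "cx", "cy" (pixels), "k1" (the pictures are not rectified: a ray, as slopes to the right and down, at radius r is drawn at 1 + k1 r^2 times it, then the intrinsics apply), "pose" (4x4, takes a point from camera to world coordinates). Camera axes: x right, y down, z forward; pixel columns grow to the right and rows downward; lengths in m; the calibration is good to about 2 mm. A picture is of the moment at which its call begins. There is no depth.
- r.close_job(): hands the job in; it is judged then, once.
The state is a dict: "time": time; "joint_positions": joint angles; "joint_vel": joint speeds; "joint_torque": joint torques, N m; "ee_pos": TCP position; "eef_rot": TCP orientation; "ft_force": force on the tool from outside, world axes, zero at the start; "torque": the same for the moment, N m; "width": finger opening in m; "grip_force": force on a finger pad.
Only numpy, scipy, OpenCV 4.12 (cv2) and the standard library are available. Lean on these libraries where they do the work, as an engineer would, in place of code of your own. Each camera call takes 0.05 s, during which the arm holds its last target. There are 200 camera calls.

## Working session

There is one attempt and no reset: what is moved stays moved. The work goes in short steps, Python scripts to look and compute and a tool call to move; the robot and the scene stay as the last step left them, time stands still between calls to the robot, and variables do not carry over. Pictures are saved under pics/ and viewed, at most 14 in all, crops included, and the job is handed in when it is done.

```bash
ls; mkdir -p pics
```

Run:
```python
from bench import r
import cv2,numpy as np
for n in("scene","side"):
    c=r.camera(n); np.savez(f"{n}0.npz",**c); cv2.imwrite(f"pics/{n}0.png",c["img"][:,:,::-1]); print(n,c["pose"].round(3).tolist(),c["fx"],c["k1"])
s=r.read_state();print(s["ee_pos"],s["eef_rot"],s["time"])
```

```text
bench.py
pics
scene [[0.826, 0.465, -0.318, 0.911], [0.563, -0.697, 0.443, -0.404], [-0.016, -0.545, -0.838, 0.819], [0.0, 0.0, 0.0, 1.0]] 396.24791440558295 -0.05867887698116517
side [[-0.98, -0.13, 0.153, 0.445], [-0.2, 0.677, -0.708, 0.854], [-0.011, -0.724, -0.69, 0.865], [0.0, 0.0, 0.0, 1.0]] 506.69709417245497 -0.03453444895336381
[ 6.24692731e-01 -1.19222399e-05  2.43849104e-01] [ 7.07107548e-01  7.07105741e-01 -4.60582729e-04 -4.19215870e-04] 0.1
```

View pics/scene0.png

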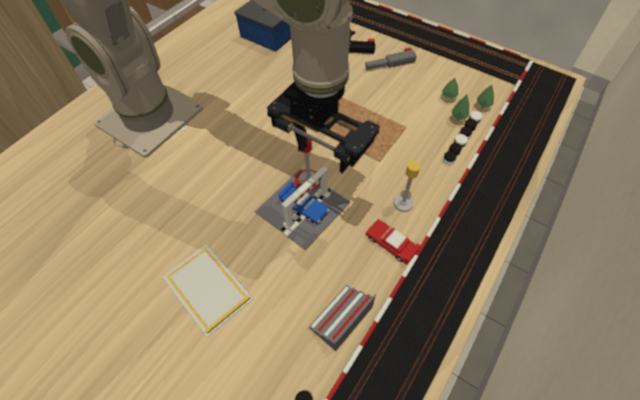

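View pics/side0.png

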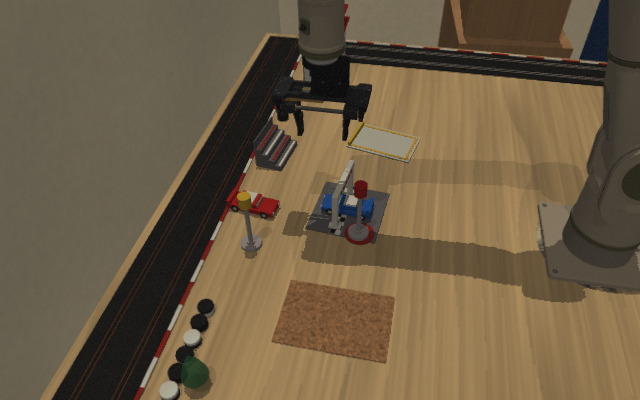

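The side view shows the gantry beam near (345,190), the red shade at (361,188), the cork pad around (335,320) and the bay around (383,142). The scene view shows the bay unobstructed at (207,288).

Create h.py:
```python
import numpy as np,cv2
from scipy.spatial.transform import Rotation as R
def ray(c,uv):
    uv=np.atleast_2d(np.array(uv,float)); K=np.array([[c["fx"],0,c["cx"]],[0,c["fy"],c["cy"]],[0,0,1.]],float)
    p=cv2.undistortPoints(uv[:,None],K,np.array([float(c["k1"]),0,0,0,0]))[:,0]
    # k1 r^2 of true ray: same as OpenCV radial model
    P=np.array(c["pose"]); d=np.c_[p,np.ones(len(p))]@P[:3,:3].T
    return P[:3,3],d
def plane(c,uv,z):
    o,d=ray(c,uv); return o+d*((z-o[2])/d[:,2])[:,None]
def project(c,X):
    P=np.array(c["pose"]); q=(np.atleast_2d(X)-P[:3,3])@P[:3,:3]; q=q[:,:2]/q[:,2:]
    q=q*(1+c["k1"]*(q**2).sum(1))[:,None]; return q*[c["fx"],c["fy"]]+[c["cx"],c["cy"]]
def tri(c1,u1,c2,u2):
    o1,d1=ray(c1,u1);o2,d2=ray(c2,u2);d1,d2=d1[0],d2[0]
    s=np.linalg.lstsq(np.c_[d1,-d2],o2-o1,rcond=None)[0]; a,b=o1+s[0]*d1,o2+s[1]*d2
    return (a+b)/2,np.linalg.norm(a-b)
def mask(img,lo,hi): return cv2.inRange(cv2.cvtColor(img,cv2.COLOR_RGB2HSV),lo,hi)
def blobs(m,amin=20):
    cs,_=cv2.findContours(m,cv2.RETR_EXTERNAL,cv2.CHAIN_APPROX_NONE)
    return sorted([k for k in cs if cv2.contourArea(k)>=amin],key=cv2.contourArea,reverse=True)
def rect(c,k,z):
    "min-area rectangle of a contour cast on the plane z: centre, size, angle of long side"
    p=plane(c,k[:,0].astype(float),z)[:,:2]*1000
    (ctr,(w,h),a)=cv2.minAreaRect(p.astype(np.float32)); a=np.radians(a if w>=h else a+90)
    return np.array(ctr)/1000,max(w,h),min(w,h),(a+np.pi/2)%np.pi-np.pi/2
def load(f): return {k:v if v.ndim else float(v) for k,v in np.load(f).items()}
```

Run:
```python
from h import *
from bench import r
s=load("side0.npz");c=load("scene0.npz")
def show(nm,cam,lo,hi,z,a=60,roi=None):
    m=mask(cam["img"],lo,hi)
    if roi: q=np.zeros_like(m);x0,y0,x1,y1=roi;q[y0:y1,x0:x1]=m[y0:y1,x0:x1];m=q
    m=cv2.morphologyEx(m,cv2.MORPH_CLOSE,np.ones((3,3)))
    for k in blobs(m,a)[:4]: print(nm,cv2.boundingRect(k),*[np.round(v,4) for v in rect(cam,k,z)])
im=s["img"];print("cork",im[320,330],"wood",im[300,450],im[250,500],im[320,250],"bay",c["img"][290,205],"baywood",c["img"][330,170],"plate",im[195,375])
show("cork",s,(5,115,60),(18,255,190),.004,800,(260,270,410,370))
show("bay yel scene",c,(20,150,120),(32,255,255),.004,30,(150,230,270,350))
show("bay yel side",s,(20,150,120),(32,255,255),.004,30,(330,110,430,170))
show("bay white",c,(0,0,150),(179,55,255),.004,200,(150,230,270,350))
show("blue",s,(105,140,60),(125,255,255),.02,20)
show("redshade/disc",s,(0,170,60),(6,255,255),.004,20,(330,170,390,260))
w=r.camera("wrist");np.savez("wrist0.npz",**w)
cv2.imwrite("pics/w0.png",w["img"][:,:,::-1]);cv2.imwrite("pics/side0c.png",cv2.resize(im[150:250,290:410,::-1],None,fx=6,fy=6,interpolation=2))
```

```text
cork [122  88  55] wood [163 133  89] [94 77 53] [152 124  85] bay [195 192 173] baywood [200 174 129] plate [69 65 63]
cork (260, 270, 150, 100) [0.5405 0.2952] 319.6121 229.2071 0.1937
bay yel scene (177, 272, 72, 60) [ 0.5338 -0.2982] 123.5291 105.5656 -0.2475
bay yel side (348, 121, 69, 39) [ 0.5124 -0.2987] 176.4891 120.1576 -0.2283
bay white (171, 252, 72, 74) [ 0.5095 -0.2937] 151.4706 92.0579 -0.2274
bay white (163, 245, 90, 92) [ 0.5116 -0.2938] 180.3958 120.1611 -0.2244
blue (339, 194, 18, 22) [ 0.5653 -0.0056] 71.1706 40.4753 -1.4198
blue (362, 198, 12, 21) [ 0.5189 -0.0045] 69.2052 25.6234 1.5424
blue (322, 194, 10, 17) [ 0.6161 -0.0044] 55.3457 21.5113 -1.3842
redshade/disc (354, 180, 13, 19) [ 0.5458 -0.0828] 67.1801 30.1895 -1.4342
redshade/disc (345, 224, 29, 21) [0.5256 0.0696] 65.524 60.7046 0.2758
```

View pics/w0.png

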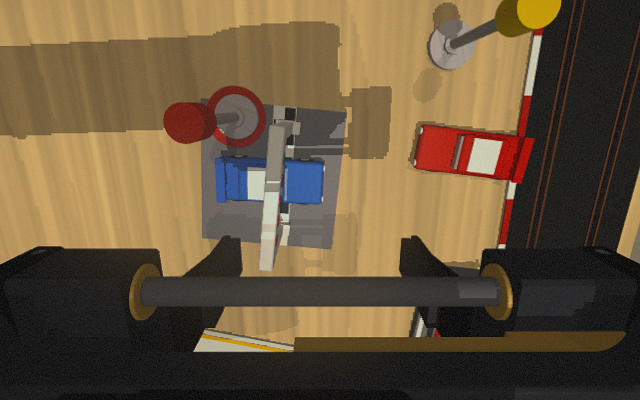

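View pics/side0c.png

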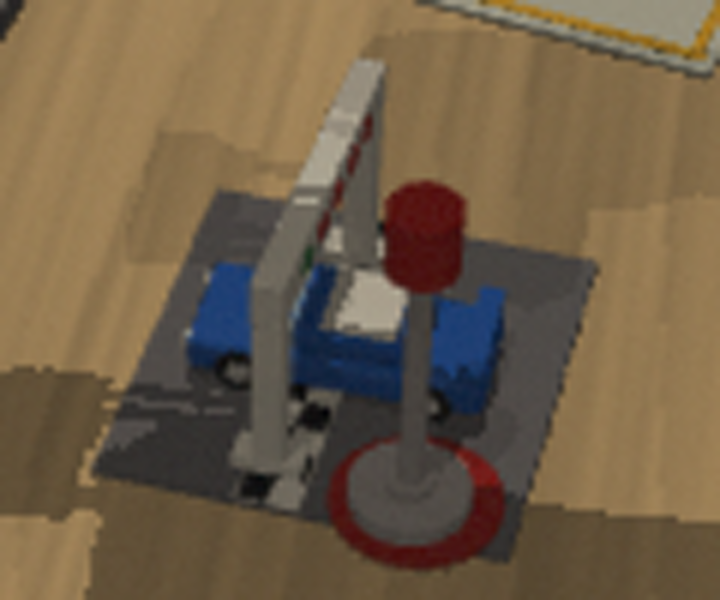

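The wrist view looks down with image right = world +x and image up = world +y. The start plate spans about (203,98) to (335,249), the disc is at (236,118), the beam runs from (277,125) to (267,268), and the racer is at (270,182). In the side crop the lamp base is centred on the disc and the gantry stands just off the racer's middle.

Run:
```python
from h import *
s=load("side0.npz");c=load("scene0.npz");w=load("wrist0.npz")
print(w["pose"].round(3).tolist())
def sub(m,roi):
    q=np.zeros_like(m);x0,y0,x1,y1=roi;q[y0:y1,x0:x1]=m[y0:y1,x0:x1];return q
def P(n,*v): print(n,*[np.round(x,4) for x in v])
m=cv2.medianBlur(cv2.morphologyEx(sub(mask(s["img"],(0,126,50),(20,255,145)),(262,272,408,368)),cv2.MORPH_CLOSE,np.ones((5,5))),5)
for k in blobs(m,500): P("cork",cv2.boundingRect(k),*rect(s,k,.004))
wi=w["img"]
for p in [(212,215),(320,220),(300,120),(210,150),(240,105),(272,200),(280,135),(232,127)]: print(p,wi[p[1],p[0]],end=" ")
print()
m=cv2.morphologyEx(sub(mask(wi,(0,0,40),(179,50,140)),(190,85,360,262)),cv2.MORPH_OPEN,np.ones((5,5)))
ks=np.vstack(blobs(m,150)); P("plate",*rect(w,cv2.convexHull(ks),.004))
m=sub(mask(wi,(0,170,50),(8,255,255)),(150,80,275,160))|sub(mask(wi,(172,170,50),(179,255,255)),(150,80,275,160))
m2=m.copy();m2[:,:216]=0
pts=cv2.findNonZero(m2);
h=cv2.convexHull(pts); pp=plane(w,h[:,0],.006); e=cv2.fitEllipse((pp[:,:2]*1000).astype(np.float32)); P("disc",np.array(e[0]),np.array(e[1]))
m3=m.copy();m3[:,205:]=0;h=cv2.convexHull(cv2.findNonZero(m3)); P("shade px",h[:,0].min(0),h[:,0].max(0))
# shade top circle: left side
k=h[:,0]; pp=plane(w,k[(k[:,0]<186)],.156);P("shade top left ext",pp.min(0),pp.max(0))
m=sub(mask(wi,(105,120,50),(125,255,255)),(205,140,340,220));h=cv2.convexHull(np.vstack(blobs(m,50)));P("blue",*rect(w,h,.02));
d=h[:,0];P("bluepx",d.min(0),d.max(0))
m=sub(mask(wi,(0,0,140),(179,60,255)),(255,105,295,280));
for k in blobs(m,60):P("white",cv2.boundingRect(k),*rect(w,k,.104))
cv2.imwrite("pics/w0c.png",cv2.resize(wi[80:285,150:360,::-1],None,fx=3.5,fy=2.9,interpolation=2)[:600])
```

```text
[[1.0, -0.001, -0.002, 0.624], [-0.001, -0.959, -0.283, 0.078], [-0.001, 0.283, -0.959, 0.384], [0.0, 0.0, 0.0, 1.0]]
cork [272 280 123  83] [0.5397 0.3015] 219.6417 150.4562 -0.0128
(212, 215) [108 103  98] (320, 220) [111 104  97] (300, 120) [80 73 69] (210, 150) [108 104  97] (240, 105) [107  99  91] (272, 200) [200 209 196] (280, 135) [143 138 121] (232, 127) [94 88 82] 
plate [ 0.564 -0.002] 176.0929 163.4825 1.4696
disc [527.6285  66.231 ] [66.3009 66.7441]
shade px [163 102] [204 143]
shade top left ext [0.5163 0.0532 0.156 ] [0.5301 0.0806 0.156 ]
blue [ 0.5642 -0.0043] 123.3063 53.1037 -0.0135
bluepx [215 157] [322 203]
white [255 127  28 144] [ 0.5753 -0.0061] 135.5174 22.2708 1.4882
white [280 224  10  22] [ 0.5906 -0.0369] 20.7246 7.7956 1.4769
white [274 106  12  13] [0.5899 0.0731] 10.0001 9.1319 1.5295
white [286 145   8  12] [0.5974 0.041 ] 9.6389 6.0238 1.5399
```

View pics/w0c.png

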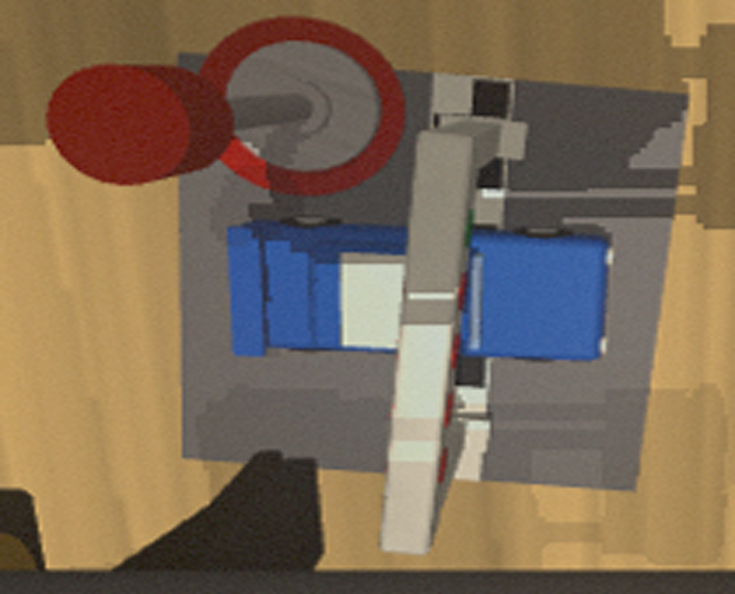

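Run:
```python
from h import *
w=load("wrist0.npz")
u=lambda a:[(150+x/3.5,80+y/2.9) for x,y in a]
p=plane(w,u([(181,53),(688,93),(635,490),(182,458)]),.004)[:,:2];print("plate\n",p.round(4))
c=p.mean(0);ex=(p[1]+p[2]-p[0]-p[3]);ey=p[0]+p[1]-p[2]-p[3]
print(c.round(4),np.linalg.norm(ex)/2,np.linalg.norm(ey)/2,np.arctan2(ex[1],ex[0]),np.arctan2(-ey[0],ey[1]))
a=np.mean([np.arctan2(ex[1],ex[0]),np.arctan2(-ey[0],ey[1])]);e=np.array([np.cos(a),np.sin(a)]);n=np.array([-e[1],e[0]])
print("yaw",a,"origin",(c+.0125*e).round(4),"disc in start",[(np.array([.5276,.0662])-c-.0125*e)@v for v in(e,n)])
l=plane(w,u([(434,73),(513,80),(483,480),(430,478)]),.004)[:,:2];print("line",l.round(4))
b=plane(w,u([(420,130),(470,131),(430,553),(382,550)]),.104)[:,:2];print("beam",b.round(4),b.mean(0))
d=(b[0]+b[1]-b[2]-b[3]);print(np.linalg.norm(d)/2,"yaw",np.arctan2(-d[0],d[1]))
```

```text
plate
 [[ 0.491   0.0864]
 [ 0.6536  0.0713]
 [ 0.6379 -0.0976]
 [ 0.4737 -0.0823]]
[ 0.5641 -0.0056] 0.164125888971445 0.16962307313220712 -0.09274564465745884 -0.09735318715609734
yaw -0.0950494159067781 origin [ 0.5765 -0.0068] disc in start [np.float64(-0.05562217352429477), np.float64(0.0680002702859434)]
line [[ 0.5717  0.0788]
 [ 0.5971  0.0762]
 [ 0.5825 -0.0928]
 [ 0.5632 -0.0919]]
beam [[ 0.5815  0.0627]
 [ 0.5936  0.0624]
 [ 0.5781 -0.0743]
 [ 0.565  -0.0732]] [ 0.57955032 -0.00561668]
0.13721401913860126 yaw -0.11703433086981509
```

Add to h.py:
```python
def go(x,y,zg,yaw=None):
    "shift in tool axes to bring the grasp point to x,y,zg, tool y axis at world angle yaw (mod pi)"
    from bench import r
    s=r.read_state(); M=R.from_quat(s["eef_rot"]); d=M.inv().apply(np.array([x,y,zg+.003])-s["ee_pos"])
    t=0
    if yaw is not None:
        v=M.apply([0,1,0]); t=-((yaw-np.arctan2(v[1],v[0])+np.pi/2)%np.pi-np.pi/2)
    print("go",d.round(4),"turn",round(t,3),"now",s["ee_pos"].round(4),"w",round(s["width"],4),"t",round(s["time"],1),"j",np.round(s["joint_positions"],2))
```

Run:
```python
from h import *
s=load("side0.npz");c=load("scene0.npz");w=load("wrist0.npz")
print("yellow base",plane(s,[(251,243)],.005),plane(c,[(403,203)],.005),plane(w,[(450,46)],.008))
print("trees",plane(c,[(450,97),(460,120),(485,106)],0).round(3))
print("grandstand low corners",plane(c,[(310,325),(340,347),(375,300)],0).round(3))
print("red racer",plane(w,[(415,125),(530,185)],.02).round(3))
print("base px on top",plane(w,[(231,116)],.014))
go(.529,.067,.142)
```

```text
yellow base [[0.76100714 0.14386912 0.005     ]] [[0.76373405 0.13714206 0.005     ]] [[0.76166763 0.13894032 0.008     ]]
trees [[ 0.702  0.558  0.   ]
 [ 0.766  0.485  0.   ]
 [ 0.804  0.581 -0.   ]]
grandstand low corners [[ 0.746 -0.233  0.   ]
 [ 0.822 -0.236  0.   ]
 [ 0.83  -0.112  0.   ]]
red racer [[ 0.728  0.058  0.02 ]
 [ 0.866 -0.01   0.02 ]]
base px on top [[0.52502631 0.06739525 0.014     ]]
go [ 0.067  -0.0957  0.0991] turn 0 now [0.6248 0.     0.244 ] w 0.0867 t 0.1 j [-0.02  0.33 -0.06  1.46  0.02  1.35 -0.09]
```

Emit:
jog_arm:
  moves:
    - [[0.03, -0.04, 0, 0, 0.06], [0.067, -0.08, 0, 0, 0.06], [0.067, -0.0957, 0.02, 0, 0.06], [0.067, -0.0957, 0.06, 0, 0.06], [0.067, -0.0957, 0.09, 0, 0.06], [0.067, -0.0957, 0.099, 0, 0.06], [0.067, -0.0957, 0.099, 0, 0.06]]
  grip_n: 15

```text
time: 0.85
ee_pos: [0.5287, 0.0669, 0.1447]
eef_rot: [0.707, 0.707, -0.001, -0.001]
ft_force: [-0.2, -0.8, 0.2]
width: 0.0603
grip_force: 0.0
```

Emit:
jog_arm:
  moves:
    - [[0, 0, 0, 0, 0], [0, 0, 0, 0, 0], [0, 0, 0, 0, 0], [0, 0, 0, 0, 0], [0, 0, 0, 0, 0], [0, 0, 0, 0, 0]]

```text
time: 1.45
ee_pos: [0.5296, 0.0671, 0.1459]
eef_rot: [0.707, 0.707, 0.0, 0.0]
ft_force: [1.4, -0.1, 2.2]
width: 0.0276
grip_force: 15.0
```

Emit:
jog_arm:
  moves:
    - [[0, 0, -0.015, 0, 0], [0, 0, -0.04, 0, 0], [0, 0, -0.07, 0, 0], [0.02, -0.005, -0.09, 0, 0], [0.055, -0.015, -0.09, 0, 0], [0.095, -0.027, -0.09, 0, 0], [0.135, -0.039, -0.09, 0, 0], [0.175, -0.05, -0.09, 0, 0], [0.21, -0.06, -0.09, 0, 0], [0.23, -0.065, -0.09, 0, 0], [0.2355, -0.065, -0.09, 0, 0], [0.2355, -0.065, -0.09, 0, 0]]

```text
time: 2.65
ee_pos: [0.4642, 0.3026, 0.2352]
eef_rot: [0.707, 0.707, -0.0, -0.0]
ft_force: [0.5, 0.1, -1.6]
width: 0.0275
grip_force: 15.0
```

Run:
```python
from h import *
from bench import r
c=r.camera("side");cv2.imwrite("pics/s1.png",c["img"][:,:,::-1])
go(.4647,.3025,.140,0)
```

```text
go [ 0.0012 -0.0001  0.0922] turn -0.001 now [0.4648 0.3014 0.2352] w 0.028 t 2.7 j [-0.39  0.2  -0.31  1.65  0.06  1.3  -0.71]
```

View pics/s1.png

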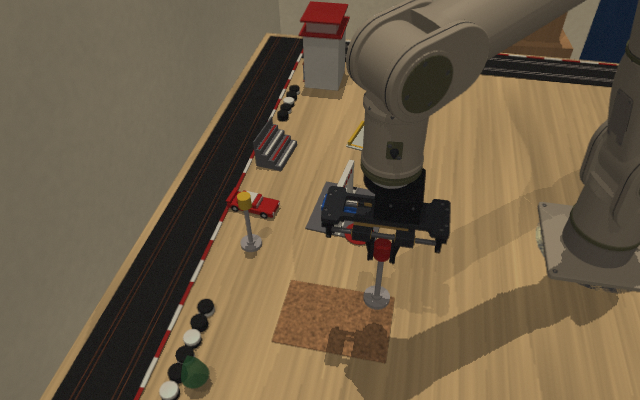

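The lamp hangs upright at about (377,298), over the near half of the cork pad.

Emit:
jog_arm:
  moves:
    - [[0, 0, 0.03, 0, 0], [0, 0, 0.06, 0, 0], [0, 0, 0.08, 0, 0], [0, 0, 0.086, 0, 0], [0, 0, 0.09, 0, 0], [0, 0, 0.0915, 0, 0], [0, 0, 0.0915, 0, 0], [0, 0, 0.0915, 0, 0]]

```text
time: 3.5
ee_pos: [0.4648, 0.3028, 0.145]
eef_rot: [0.707, 0.707, 0.001, 0.0]
ft_force: [-0.1, 1.2, -1.5]
width: 0.0277
grip_force: 15.0
```

Emit:
jog_arm:
  moves:
    - [[0, 0, 0, 0, 0.05], [0, 0, 0, 0, 0.06], [0, 0, 0, 0, 0.06], [0, 0, 0, 0, 0.06], [0, 0, -0.03, 0, 0.06], [0, 0, -0.07, 0, 0.06], [0, 0, -0.1, 0, 0.06], [0, 0, -0.1, 0, 0.06]]

```text
time: 4.3
ee_pos: [0.4658, 0.3038, 0.2488]
eef_rot: [0.707, 0.707, 0.004, 0.001]
ft_force: [-0.0, -0.7, -0.6]
width: 0.0598
grip_force: 0.0
```

```bash
python3 -c "
from h import *
go(.5793,-.0056,.15,-.11); go(.5793,-.0056,.095,-.11)"
```

```text
go [-0.3098  0.1129  0.0952] turn 0.11 now [0.4658 0.3038 0.2488] w 0.0598 t 4.3 j [-0.39  0.19 -0.31  1.63  0.06  1.32 -0.71]
go [-0.31    0.1125  0.1502] turn 0.11 now [0.4658 0.3038 0.2488] w 0.0598 t 4.3 j [-0.39  0.19 -0.31  1.63  0.06  1.32 -0.71]
```

Emit:
jog_arm:
  moves:
    - [[-0.04, 0.015, 0, 0.02, 0.05], [-0.08, 0.03, 0, 0.04, 0.05], [-0.12, 0.045, 0, 0.06, 0.05], [-0.16, 0.06, 0, 0.08, 0.05], [-0.2, 0.075, 0, 0.1, 0.05], [-0.24, 0.09, 0, 0.11, 0.05], [-0.28, 0.104, 0.02, 0.11, 0.05], [-0.31, 0.1127, 0.05, 0.11, 0.05], [-0.31, 0.1127, 0.08, 0.11, 0.05], [-0.31, 0.1127, 0.095, 0.11, 0.05], [-0.31, 0.1127, 0.095, 0.11, 0.05], [-0.31, 0.1127, 0.095, 0.11, 0.05]]

```text
time: 5.5
ee_pos: [0.5773, -0.0063, 0.1499]
eef_rot: [0.744, 0.668, 0.0, 0.0]
ft_force: [-0.5, -0.3, 0.7]
width: 0.0502
grip_force: 0.0
```

Run:
```python
from h import *
from bench import r
go(.5793,-.0056,.095,-.11)
a=r.camera("side");b=r.camera("wrist");np.savez("w1.npz",**b)
cv2.imwrite("pics/sw1.png",cv2.resize(np.vstack([a["img"][130:380,220:540],cv2.resize(b["img"],(320,200))])[:,:,::-1],None,fx=1.3,fy=1.3))
```

```text
go [0.0009 0.0018 0.0519] turn 0.002 now [ 0.5773 -0.0063  0.1499] w 0.0502 t 5.5 j [-0.01  0.3  -0.07  1.71  0.02  1.13 -0.19]
```

View pics/sw1.png

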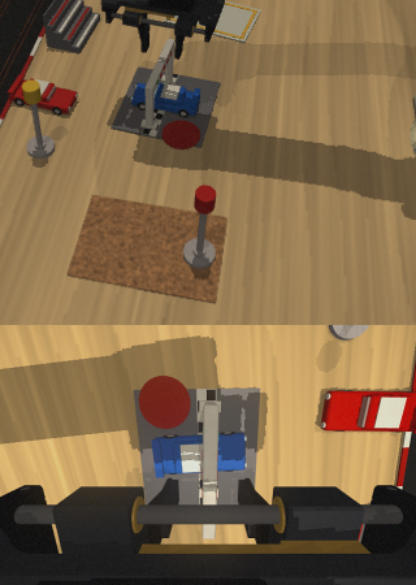

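The lamp stands upright on the pad at (200,250) in the crop. The beam at (208,470) sits between the open fingers.

Emit:
jog_arm:
  moves:
    - [[0.001, 0.0018, 0.02, 0, 0.05], [0.001, 0.0018, 0.04, 0, 0.05], [0.001, 0.0018, 0.05, 0, 0.05], [0.001, 0.0018, 0.052, 0, 0.05], [0.001, 0.0018, 0.052, 0, 0.05]]
  grip_n: 20

```text
time: 6.1
ee_pos: [0.5793, -0.0065, 0.0978]
eef_rot: [0.745, 0.667, 0.0, 0.0]
ft_force: [0.6, -0.3, 0.1]
width: 0.0501
grip_force: 0.0
```

Emit:
jog_arm:
  moves:
    - [[0, 0, 0, 0, 0], [0, 0, 0, 0, 0], [0, 0, 0, 0, 0], [0, 0, 0, 0, 0], [0, 0, 0, 0, 0], [0, 0, 0, 0, 0], [0, 0, 0, 0, 0]]

```text
time: 6.8
ee_pos: [0.579, -0.0067, 0.0972]
eef_rot: [0.745, 0.667, 0.0, 0.0]
ft_force: [-0.1, 0.4, 0.7]
width: 0.0136
grip_force: 20.0
```

Emit:
jog_arm:
  moves:
    - [[0, 0, -0.01, 0, 0], [0, 0, -0.03, 0, 0], [0, 0, -0.06, 0, 0], [0, 0, -0.09, 0, 0], [0, 0, -0.1, 0, 0], [0, 0, -0.1, 0, 0]]

```text
time: 7.4
ee_pos: [0.5797, -0.0066, 0.1987]
eef_rot: [0.745, 0.667, 0.001, 0.001]
ft_force: [-0.9, -0.2, -1.7]
width: 0.0135
grip_force: 20.0
```

```bash
python3 -c "
from h import *
go(.6097,.3006,.2,-.013)"
```

```text
go [ 0.3087 -0.0039 -0.0042] turn -0.097 now [ 0.5797 -0.0066  0.1987] w 0.0135 t 7.4 j [-0.01  0.26 -0.06  1.65  0.02  1.23 -0.19]
```

Emit:
jog_arm:
  moves:
    - [[0.02, 0, 0, -0.01, 0], [0.055, -0.001, 0, -0.02, 0], [0.095, -0.001, 0, -0.03, 0], [0.135, -0.002, 0, -0.04, 0], [0.175, -0.002, 0, -0.06, 0], [0.215, -0.003, 0, -0.07, 0], [0.25, -0.003, 0, -0.08, 0], [0.28, -0.004, 0, -0.09, 0], [0.3, -0.004, 0, -0.097, 0], [0.3087, -0.004, 0, -0.097, 0], [0.3087, -0.004, 0, -0.097, 0], [0.3087, -0.004, 0, -0.097, 0]]

```text
time: 8.6
ee_pos: [0.6088, 0.2994, 0.1962]
eef_rot: [0.712, 0.702, -0.001, 0.0]
ft_force: [0.3, 0.1, -1.9]
width: 0.014
grip_force: 20.0
```

Run:
```python
from h import *
from bench import r
go(.6097,.3006,.095,-.013)
a=r.camera("side");cv2.imwrite("pics/s2.png",a["img"][130:380,220:540,::-1])
```

```text
go [0.0014 0.001  0.0982] turn -0.001 now [0.6088 0.2994 0.1962] w 0.014 t 8.6 j [-0.39  0.48 -0.2   1.36  0.1   1.31 -0.6 ]
```

View pics/s2.png

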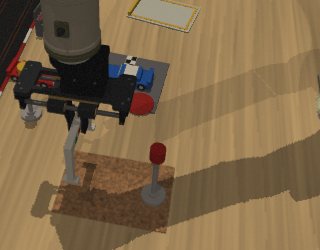

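The gantry is level over the far half of the pad, foot at (72,180), well clear of the lamp at (152,195).

Emit:
jog_arm:
  moves:
    - [[0.001, 0.001, 0.03, 0, 0], [0.001, 0.001, 0.06, 0, 0], [0.001, 0.001, 0.08, 0, 0], [0.001, 0.001, 0.09, 0, 0], [0.001, 0.001, 0.095, 0, 0], [0.001, 0.001, 0.098, 0, 0], [0.001, 0.001, 0.099, 0, 0], [0.001, 0.001, 0.099, 0, 0]]

```text
time: 9.45
ee_pos: [0.6103, 0.3017, 0.099]
eef_rot: [0.712, 0.702, 0.001, 0.0]
ft_force: [0.2, -0.7, -1.6]
width: 0.0137
grip_force: 20.0
```

Emit:
jog_arm:
  moves:
    - [[0, 0, 0, 0, 0.04], [0, 0, 0, 0, 0.05], [0, 0, 0, 0, 0.05], [0, 0, 0, 0, 0.05], [0, 0, -0.02, 0, 0.05], [0, 0, -0.06, 0, 0.05], [0, 0, -0.1, 0, 0.05], [0, 0, -0.1, 0, 0.05]]

```text
time: 10.25
ee_pos: [0.6122, 0.303, 0.2051]
eef_rot: [0.712, 0.702, 0.005, 0.001]
ft_force: [0.0, -0.6, 0.3]
width: 0.0494
grip_force: 0.0
```

```bash
python3 -c "
from h import *
go(.565,-.0045,.15,1.557)"
```

```text
go [-0.3084 -0.0436  0.0501] turn -1.57 now [0.6122 0.303  0.2051] w 0.0494 t 10.2 j [-0.39  0.48 -0.2   1.34  0.1   1.32 -0.6 ]
```

Emit:
jog_arm:
  moves:
    - [[-0.03, -0.004, 0, -0.14, 0.087], [-0.06, -0.008, 0, -0.28, 0.087], [-0.09, -0.012, 0, -0.42, 0.087], [-0.12, -0.016, 0, -0.56, 0.087], [-0.15, -0.02, 0, -0.7, 0.087], [-0.18, -0.024, 0, -0.84, 0.087], [-0.21, -0.028, 0, -0.98, 0.087], [-0.24, -0.032, 0, -1.12, 0.087], [-0.27, -0.037, 0, -1.26, 0.087], [-0.3, -0.042, 0, -1.4, 0.087], [-0.308, -0.0436, 0, -1.54, 0.087], [-0.308, -0.0436, 0, -1.57, 0.087]]

```text
time: 11.45
ee_pos: [0.562, -0.0079, 0.198]
eef_rot: [0.007, 1.0, -0.0, 0.0]
ft_force: [-0.4, 0.8, 0.5]
width: 0.087
grip_force: 0.0
```

Emit:
jog_arm:
  moves:
    - [[0, 0, 0, 0, 0.087], [0, 0, 0, 0, 0.087]]

```text
time: 11.65
ee_pos: [0.5624, -0.0045, 0.198]
eef_rot: [0.008, 1.0, 0.0, 0.0]
ft_force: [-0.4, 1.1, -0.5]
width: 0.0868
grip_force: 0.0
```

Run:
```python
from h import *
from bench import r
go(.565,-.0045,.10,1.557)
c=r.camera("wrist");np.savez("w2.npz",**c);a=r.camera("side");b=r.camera("scene");np.savez("s2.npz",**a)
m=mask(c["img"],(105,120,50),(125,255,255))
for k in blobs(m,200):print(cv2.boundingRect(k))
cv2.imwrite("pics/w2.png",np.vstack([cv2.resize(c["img"],(480,300)),np.hstack([a["img"][150:390,240:480],b["img"][60:300,220:460]])])[:,:,::-1])
```

```text
go [-0.0026 -0.      0.095 ] turn -0.001 now [ 0.5624 -0.0045  0.198 ] w 0.0868 t 11.7 j [ 0.19  0.24 -0.31  1.68  0.08  1.23  1.42]
(296, 131, 55, 116)
```

View pics/w2.png

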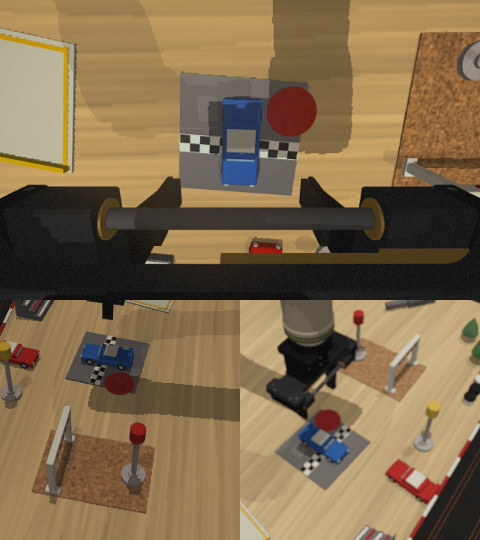

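Both stand on the cork: gantry at (55,450), lamp at (133,470) in the lower left view. The racer is uncovered at (240,140) in the wrist view.

Run:
```python
from h import *
w=load("w2.npz");wi=w["img"]
print(w["pose"].round(3).tolist())
k=blobs(mask(wi,(105,120,50),(125,255,255)),200)[0];h=cv2.convexHull(k)
for z in(.012,.026,.034):print(z,*[np.round(v,4) for v in rect(w,h,z)])
# roof patch, z=.039
s=load("s2.npz");k=max(blobs(mask(s["img"],(105,120,50),(125,255,255)),100),key=cv2.contourArea);print(cv2.boundingRect(k),*[np.round(v,4) for v in rect(s,cv2.convexHull(k),.02)])
# bay and start corners again
pl=plane(w,np.array([(181,72),(308,84),(294,195),(180,187)])*4/3,.004)[:,:2];print(pl.round(4),pl.mean(0))
# line centre: along its long edges
l=plane(w,np.array([(180,135),(298,142),(297,160),(180,152)])*4/3,.004)[:,:2];print(l.round(4),l.mean(0))
m=mask(wi,(0,150,50),(8,255,255))|mask(wi,(172,150,50),(179,255,255));m[:,:340]=0;m[:100]=0;m[190:]=0
k=blobs(m,500)[0];p=plane(w,k[:,0],.006)[:,:2]*1000;print("disc",cv2.fitEllipse(cv2.convexHull(p.astype(np.float32))))
```

```text
[[0.016, 0.959, 0.283, 0.484], [1.0, -0.016, -0.004, -0.003], [0.001, 0.283, -0.959, 0.338], [0.0, 0.0, 0.0, 1.0]]
0.012 [ 0.5692 -0.004 ] 123.4458 52.5569 -0.0599
0.026 [ 0.5655 -0.0039] 118.1517 50.3029 -0.0599
0.034 [ 0.5635 -0.0039] 115.1265 49.0149 -0.0599
(321, 194, 53, 25) [ 0.5656 -0.0051] 120.2609 70.192 -0.0251
[[ 0.4732 -0.0806]
 [ 0.4911  0.0867]
 [ 0.6533  0.0757]
 [ 0.6373 -0.0961]] [ 0.56373751 -0.00359435]
[[ 0.5575 -0.0892]
 [ 0.5704  0.0775]
 [ 0.5974  0.0774]
 [ 0.5825 -0.0914]] [ 0.57694986 -0.00642751]
disc ((527.3978271484375, 66.04926300048828), (66.96231079101562, 67.3268051147461), 160.13282775878906)
```

```bash
python3 -c "
from h import *
go(.5755,-.0047,.027,1.511)"
```

```text
go [-0.0131  0.0003  0.168 ] turn 0.046 now [ 0.5623 -0.0048  0.198 ] w 0.0872 t 11.8 j [ 0.19  0.24 -0.31  1.68  0.08  1.23  1.42]
```

Emit:
jog_arm:
  moves:
    - [[-0.013, 0, 0.03, 0.046, 0.087], [-0.013, 0, 0.07, 0.046, 0.087], [-0.013, 0, 0.11, 0.046, 0.087], [-0.013, 0, 0.14, 0.046, 0.087], [-0.013, 0, 0.15, 0.046, 0.087], [-0.013, 0, 0.15, 0.046, 0.087]]

```text
time: 12.4
ee_pos: [0.5746, -0.0056, 0.0471]
eef_rot: [0.03, 1.0, 0.0, -0.001]
ft_force: [0.6, 0.4, 1.0]
width: 0.087
grip_force: 0.0
```

```bash
python3 -c "
from h import *
go(.5755,-.0047,.027,1.511)"
```

```text
go [-0.0009  0.001   0.0171] turn -0.0 now [ 0.5746 -0.0056  0.0471] w 0.087 t 12.4 j [ 0.17  0.43 -0.28  1.78  0.14  0.95  1.33]
```

Emit:
jog_arm:
  moves:
    - [[0, 0, 0.008, 0, 0.087], [0, 0, 0.014, 0, 0.087], [0, 0, 0.017, 0, 0.087], [0, 0, 0.017, 0, 0.087]]
  grip_n: 20

```text
time: 12.8
ee_pos: [0.5753, -0.006, 0.0311]
eef_rot: [0.03, 1.0, -0.0, 0.0]
ft_force: [-0.0, -0.0, 0.5]
width: 0.0868
grip_force: 0.0
```

Emit:
jog_arm:
  moves:
    - [[0, 0, 0, 0, 0], [0, 0, 0, 0, 0], [0, 0, 0, 0, 0], [0, 0, 0, 0, 0], [0, 0, 0, 0, 0], [0, 0, 0, 0, 0]]

```text
time: 13.4
ee_pos: [0.5753, -0.006, 0.0311]
eef_rot: [0.03, 1.0, 0.0, 0.0]
ft_force: [-0.3, 1.0, 0.4]
width: 0.0499
grip_force: 20.0
```

Emit:
jog_arm:
  moves:
    - [[0, 0, -0.01, 0, 0], [0, 0, -0.03, 0, 0], [0, 0, -0.06, 0, 0], [0, 0, -0.09, 0, 0], [0, 0, -0.09, 0, 0]]

```text
time: 13.9
ee_pos: [0.5777, -0.0058, 0.1261]
eef_rot: [0.03, 1.0, 0.0, 0.004]
ft_force: [0.2, 0.4, -1.7]
width: 0.0501
grip_force: 20.0
```

```bash
python3 -c "
from h import *
b=np.array([.512,-.295]);q=b+.009*np.array([np.cos(.225),-np.sin(.225)])
go(*q,.117,np.pi/2-.225-0)"
```

```text
go [ 0.0395 -0.2941  0.0057] turn 0.165 now [ 0.5777 -0.0058  0.1261] w 0.0501 t 13.9 j [ 0.18  0.34 -0.3   1.72  0.11  1.09  1.36]
```

Emit:
jog_arm:
  moves:
    - [[0.004, -0.02, 0, 0.02, 0], [0.009, -0.055, 0, 0.03, 0], [0.014, -0.095, 0, 0.05, 0], [0.019, -0.135, 0, 0.07, 0], [0.024, -0.175, 0, 0.09, 0], [0.029, -0.215, 0, 0.11, 0], [0.034, -0.25, 0, 0.13, 0], [0.038, -0.28, 0, 0.15, 0], [0.0395, -0.294, 0, 0.165, 0], [0.0395, -0.294, 0, 0.165, 0], [0.0395, -0.294, 0, 0.165, 0]]

```text
time: 15.0
ee_pos: [0.5184, -0.2956, 0.1207]
eef_rot: [0.112, 0.994, 0.001, -0.0]
ft_force: [0.1, 0.7, -0.7]
width: 0.05
grip_force: 20.0
```

Run:
```python
from h import *
from bench import r
b=np.array([.512,-.295]);q=b+.009*np.array([np.cos(.225),-np.sin(.225)])
go(*q,.030,np.pi/2-.225)
c=r.camera("scene");np.savez("s3.npz",**c);w=r.camera("wrist");np.savez("w3.npz",**w)
cv2.imwrite("pics/s3.png",np.vstack([cv2.resize(c["img"][200:350,120:360],(640,400)),w["img"][:200]])[:,:,::-1])
```

```text
go [-0.0026 -0.0009  0.0877] turn 0.001 now [ 0.5184 -0.2956  0.1207] w 0.05 t 15.0 j [ 0.54  0.37 -0.12  1.68  0.05  1.1   1.75]
```

View pics/s3.png

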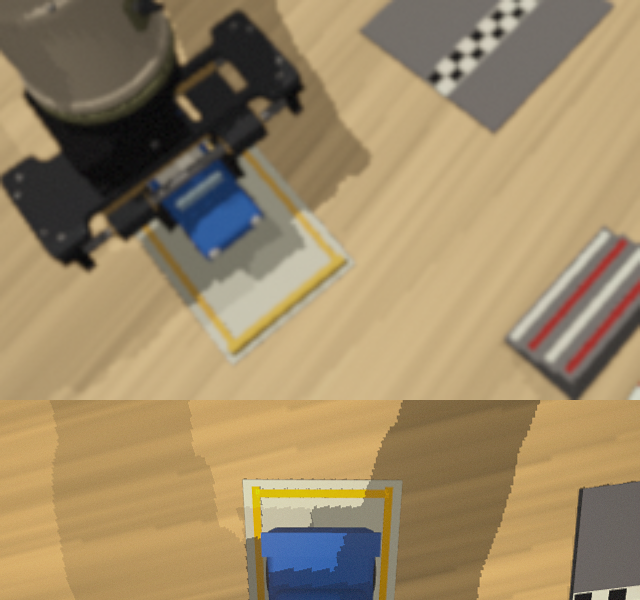

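The racer lines up with the box: wrist-view plate edges at u=243 and 401, car edges at 261 and 381, so the centres agree within 1 px. Lowering it.

Emit:
jog_arm:
  moves:
    - [[-0.0026, -0.001, 0.03, 0, 0], [-0.0026, -0.001, 0.06, 0, 0], [-0.0026, -0.001, 0.075, 0, 0], [-0.0026, -0.001, 0.083, 0, 0], [-0.0026, -0.001, 0.087, 0, 0], [-0.0026, -0.001, 0.089, 0, 0], [-0.0026, -0.001, 0.089, 0, 0], [-0.0026, -0.001, 0.089, 0, 0]]

```text
time: 15.9
ee_pos: [0.521, -0.2989, 0.0329]
eef_rot: [0.112, 0.994, -0.0, 0.001]
ft_force: [0.6, -0.2, -0.5]
width: 0.05
grip_force: 20.0
```

Emit:
jog_arm:
  moves:
    - [[0, 0, 0, 0, 0.06], [0, 0, 0, 0, 0.08], [0, 0, 0, 0, 0.08], [0, 0, 0, 0, 0.08], [0, 0, 0, 0, 0.08], [0, 0, -0.03, 0, 0.08], [0, 0, -0.07, 0, 0.08], [0, 0, -0.11, 0, 0.08], [0, 0, -0.15, 0, 0.08], [0, 0, -0.17, 0, 0.08], [0, 0, -0.17, 0, 0.08]]

```text
time: 17.0
ee_pos: [0.522, -0.2994, 0.2059]
eef_rot: [0.112, 0.994, -0.001, 0.003]
ft_force: [-0.6, -0.2, -0.2]
width: 0.08
grip_force: 0.0
```

Run:
```python
from h import *
from bench import r
w=r.camera("wrist");np.savez("w4.npz",**w)
wi=w["img"]
k=blobs(mask(wi,(105,120,50),(125,255,255)),200)[0];h=cv2.convexHull(k)
for z in(.026,.034):print(z,*[np.round(v,4) for v in rect(w,h,z)])
cv2.imwrite("pics/w4.png",wi[:,:,::-1])
go(.6103,.3015,.15,-.013)
```

```text
0.026 [ 0.5116 -0.2969] 116.6922 50.0101 -0.2253
0.034 [ 0.5099 -0.2965] 113.7737 48.7593 -0.2253
go [0.0472 0.6053 0.05  ] turn 1.359 now [ 0.5212 -0.299   0.2036] w 0.08 t 17.1 j [ 0.54  0.31 -0.12  1.58  0.04  1.25  1.76]
```

View pics/w4.png

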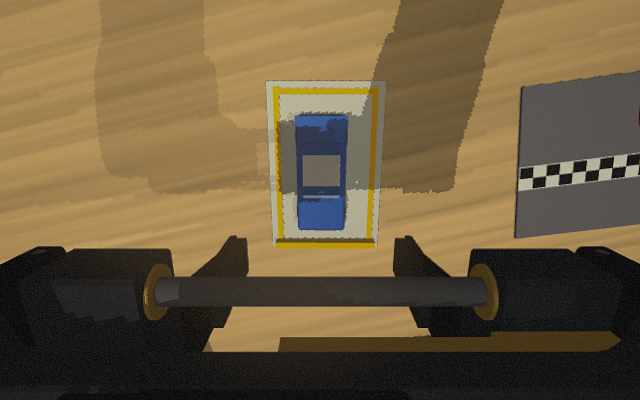

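The racer sits centrally between the yellow lines (u 297–347 against 276–377), parallel to the box.

Emit:
jog_arm:
  moves:
    - [[0.002, 0.02, 0, 0.05, 0.05], [0.005, 0.06, 0, 0.17, 0.05], [0.008, 0.1, 0, 0.29, 0.05], [0.011, 0.14, 0, 0.41, 0.05], [0.014, 0.18, 0, 0.53, 0.05], [0.017, 0.22, 0, 0.65, 0.05], [0.02, 0.26, 0, 0.77, 0.05], [0.023, 0.3, 0, 0.89, 0.05], [0.026, 0.34, 0, 1.01, 0.05], [0.03, 0.38, 0, 1.13, 0.05], [0.033, 0.42, 0, 1.25, 0.05], [0.036, 0.45, 0, 1.359, 0.05]]

```text
time: 18.25
ee_pos: [0.5849, 0.1508, 0.2004]
eef_rot: [0.713, 0.701, -0.001, -0.001]
ft_force: [0.4, -0.2, 0.2]
width: 0.05
grip_force: 0.0
```

Run:
```python
from h import *
from bench import r
go(.6103,.3015,.19,-.013)
w=load("w4.npz");p=plane(w,[(266,81),(386,81),(377,247),(274,247)],.004)[:,:2];print(p.round(4),p.mean(0))
d=p[3]+p[2]-p[0]-p[1];print(np.linalg.norm(d)/2,np.arctan2(d[1],d[0]))
```

```text
go [0.151  0.023  0.0074] turn -0.003 now [0.5849 0.1508 0.2004] w 0.05 t 18.2 j [-0.14  0.33 -0.24  1.57  0.08  1.26 -0.4 ]
[[ 0.4114 -0.3298]
 [ 0.438  -0.2138]
 [ 0.613  -0.2539]
 [ 0.5865 -0.3695]] [ 0.51224434 -0.29173981]
0.17956511626752295 -0.22405141852561875
```

Emit:
jog_arm:
  moves:
    - [[0.03, 0.005, 0, 0, 0.05], [0.07, 0.011, 0, 0, 0.05], [0.11, 0.017, 0, 0, 0.05], [0.14, 0.021, 0, 0, 0.05], [0.151, 0.023, 0, 0, 0.05], [0.151, 0.023, 0, 0, 0.05], [0.151, 0.023, 0, 0, 0.05]]

```text
time: 18.95
ee_pos: [0.6109, 0.297, 0.2011]
eef_rot: [0.712, 0.702, -0.001, 0.0]
ft_force: [0.2, -0.3, -0.1]
width: 0.0503
grip_force: 0.0
```

Run:
```python
from h import *
from bench import r
go(.6103,.3015,.095,-.013)
w=r.camera("wrist");np.savez("w5.npz",**w);b=r.camera("scene");np.savez("s5.npz",**b)
cv2.imwrite("pics/w5.png",np.vstack([w["img"][:260],cv2.resize(b["img"][220:350,140:350],(640,340))])[:,:,::-1])
k=blobs(mask(b["img"],(105,120,50),(125,255,255)),50)
for q in k: 
  if cv2.boundingRect(q)[1]>240: print(cv2.boundingRect(q),*[np.round(v,4) for v in rect(b,cv2.convexHull(q),.02)])
```

```text
go [ 0.0047 -0.0005  0.1031] turn -0.001 now [0.6109 0.297  0.2011] w 0.0503 t 18.9 j [-0.33  0.49 -0.27  1.34  0.13  1.33 -0.62]
(179, 260, 48, 52) [ 0.5096 -0.2981] 126.2044 47.4248 -0.2214
```

View pics/w5.png

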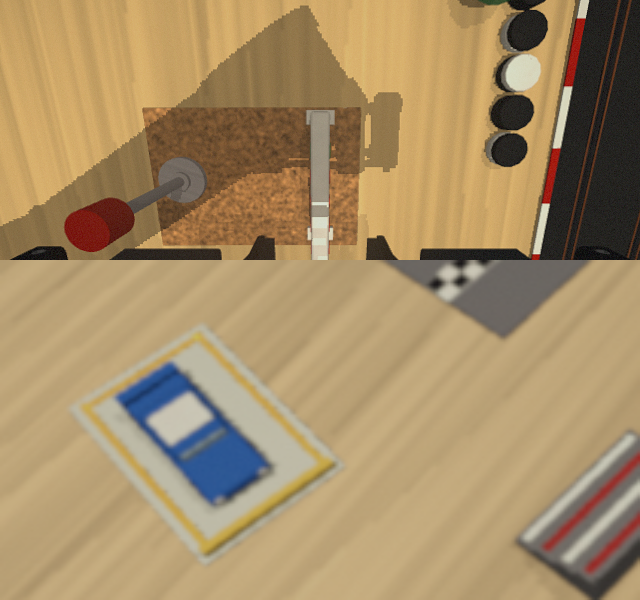

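Gantry and lamp stand on the cork, with the beam (u≈320) midway between the fingers. The racer lies about 5 mm off the box centre, in tolerance.

Emit:
jog_arm:
  moves:
    - [[0.0045, -0.0005, 0.03, 0, 0.05], [0.0045, -0.0005, 0.06, 0, 0.05], [0.0045, -0.0005, 0.085, 0, 0.05], [0.0045, -0.0005, 0.1, 0, 0.05], [0.0045, -0.0005, 0.103, 0, 0.05], [0.0045, -0.0005, 0.103, 0, 0.05]]
  grip_n: 20

```text
time: 19.65
ee_pos: [0.6107, 0.3027, 0.0996]
eef_rot: [0.712, 0.702, 0.0, 0.0]
ft_force: [-0.1, -0.8, 1.1]
width: 0.05
grip_force: 0.0
```

Emit:
jog_arm:
  moves:
    - [[0, 0, 0, 0, 0], [0, 0, 0, 0, 0], [0, 0, 0, 0, 0], [0, 0, 0, 0, 0], [0, 0, 0, 0, 0], [0, 0, 0, 0, 0]]

```text
time: 20.25
ee_pos: [0.6104, 0.3033, 0.0992]
eef_rot: [0.712, 0.702, 0.0, 0.0]
ft_force: [-0.1, 0.6, 0.6]
width: 0.0138
grip_force: 20.0
```

Emit:
jog_arm:
  moves:
    - [[0, 0, -0.01, 0, 0], [0, 0, -0.03, 0, 0], [0, 0, -0.06, 0, 0], [0, 0, -0.09, 0, 0], [0, 0, -0.1, 0, 0], [0, 0, -0.1, 0, 0]]

```text
time: 20.85
ee_pos: [0.6109, 0.3036, 0.2008]
eef_rot: [0.712, 0.702, 0.001, 0.0]
ft_force: [0.4, 0.1, -1.1]
width: 0.0139
grip_force: 20.0
```

Run:
```python
from h import *
from bench import r
s=load("w5.npz")
b=plane(s,[(307,111),(335,111),(333,238),(309,238)],.010)[:,:2];print("feet outer",b.round(4),b.mean(0))
go(.5768,-.0066,.2,-.095)
```

```text
feet outer [[0.5981 0.3701]
 [0.6257 0.3696]
 [0.6232 0.2345]
 [0.5967 0.2349]] [0.6109274  0.30227617]
go [-0.3106 -0.03   -0.0027] turn 0.082 now [0.6109 0.3036 0.2008] w 0.0139 t 20.9 j [-0.34  0.49 -0.27  1.34  0.13  1.32 -0.63]
```

Emit:
jog_arm:
  moves:
    - [[-0.02, -0.002, 0, 0.01, 0], [-0.055, -0.005, 0, 0.02, 0], [-0.095, -0.009, 0, 0.03, 0], [-0.135, -0.013, 0, 0.04, 0], [-0.175, -0.017, 0, 0.05, 0], [-0.215, -0.021, 0, 0.06, 0], [-0.25, -0.024, 0, 0.07, 0], [-0.28, -0.027, 0, 0.08, 0], [-0.3, -0.029, 0, 0.082, 0], [-0.3106, -0.03, 0, 0.082, 0], [-0.3106, -0.03, 0, 0.082, 0], [-0.3106, -0.03, 0, 0.082, 0]]

```text
time: 22.05
ee_pos: [0.5761, -0.0056, 0.1984]
eef_rot: [0.739, 0.673, -0.0, -0.001]
ft_force: [0.5, 1.4, -1.7]
width: 0.0138
grip_force: 20.0
```

```bash
python3 -c "
from h import *
go(.5768,-.0066,.1,-.095)"
```

```text
go [-0.001   0.0009  0.0954] turn 0.001 now [ 0.5761 -0.0056  0.1984] w 0.0138 t 22.1 j [ 0.06  0.26 -0.16  1.65  0.04  1.23 -0.2 ]
```

Emit:
jog_arm:
  moves:
    - [[-0.001, 0.001, 0.03, 0, 0], [-0.001, 0.001, 0.06, 0, 0], [-0.001, 0.001, 0.08, 0, 0], [-0.001, 0.001, 0.09, 0, 0], [-0.001, 0.001, 0.095, 0, 0], [-0.001, 0.001, 0.098, 0, 0], [-0.001, 0.001, 0.0995, 0, 0], [-0.001, 0.001, 0.0995, 0, 0], [-0.001, 0.001, 0.0995, 0, 0]]

```text
time: 22.95
ee_pos: [0.5775, -0.008, 0.1002]
eef_rot: [0.74, 0.673, 0.0, 0.0]
ft_force: [-0.5, -0.0, -1.3]
width: 0.0137
grip_force: 20.0
```

Emit:
jog_arm:
  moves:
    - [[0, 0, 0, 0, 0.04], [0, 0, 0, 0, 0.05], [0, 0, 0, 0, 0.05], [0, 0, 0, 0, 0.05], [0, 0, -0.02, 0, 0.05], [0, 0, -0.06, 0, 0.05], [0, 0, -0.1, 0, 0.05], [0, 0, -0.13, 0, 0.05], [0, 0, -0.13, 0, 0.05]]

```text
time: 23.85
ee_pos: [0.5792, -0.0079, 0.2346]
eef_rot: [0.74, 0.673, 0.003, 0.003]
ft_force: [0.1, -0.6, -0.4]
width: 0.0497
grip_force: 0.0
```

Run:
```python
from h import *
from bench import r
w=r.camera("wrist");np.savez("w6.npz",**w);b=r.camera("side")
cv2.imwrite("pics/w6.png",np.vstack([cv2.resize(w["img"][60:260,150:420],(540,400)),b["img"][150:350,0:540]])[:,:,::-1])
go(.4645,.303,.20,-.013)
```

```text
go [ 0.2989 -0.1419  0.0268] turn -0.082 now [ 0.5774 -0.0081  0.2299] w 0.0502 t 23.9 j [ 0.06  0.24 -0.15  1.61  0.04  1.29 -0.19]
```

View pics/w6.png

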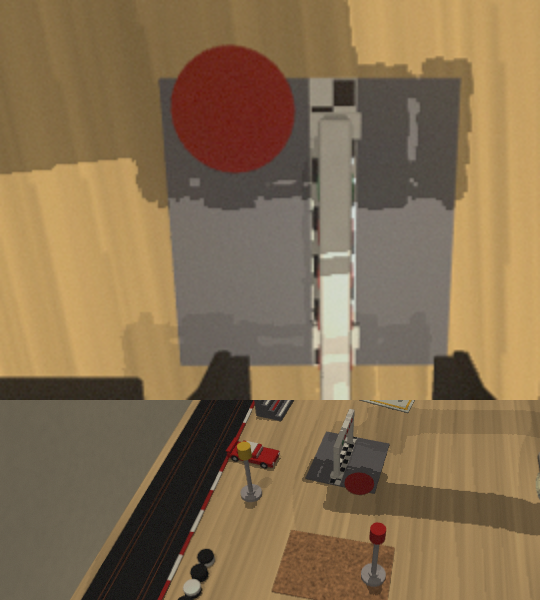

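The gantry stands square on the line (foot u 310–360 against line 309–357 in the crop). The lamp is upright on the cork.

Emit:
jog_arm:
  moves:
    - [[0.03, -0.014, 0, -0.02, 0.06], [0.07, -0.033, 0, -0.04, 0.06], [0.11, -0.052, 0, -0.06, 0.06], [0.15, -0.071, 0, -0.08, 0.06], [0.19, -0.09, 0, -0.082, 0.06], [0.23, -0.109, 0, -0.082, 0.06], [0.27, -0.128, 0, -0.082, 0.06], [0.29, -0.138, 0, -0.082, 0.06], [0.299, -0.142, 0, -0.082, 0.06], [0.299, -0.142, 0, -0.082, 0.06], [0.299, -0.142, 0, -0.082, 0.06]]

```text
time: 25.05
ee_pos: [0.4649, 0.3013, 0.2288]
eef_rot: [0.712, 0.702, -0.001, 0.0]
ft_force: [-0.4, 0.2, 0.2]
width: 0.0606
grip_force: 0.0
```

Run:
```python
from h import *
w=load("w5.npz");print(plane(w,[(182,180)],.012))
go(.4648,.3028,.140,-.013)
```

```text
[[0.4660932 0.3028876 0.012    ]]
go [ 0.0016 -0.0001  0.0858] turn -0.002 now [0.4649 0.3013 0.2288] w 0.0606 t 25.1 j [-0.32  0.21 -0.39  1.66  0.08  1.29 -0.74]
```

Emit:
jog_arm:
  moves:
    - [[0.0015, 0, 0.03, 0, 0.06], [0.0015, 0, 0.06, 0, 0.06], [0.0015, 0, 0.08, 0, 0.06], [0.0015, 0, 0.086, 0, 0.06], [0.0015, 0, 0.086, 0, 0.06]]
  grip_n: 15

```text
time: 25.55
ee_pos: [0.4646, 0.3031, 0.1431]
eef_rot: [0.712, 0.702, -0.001, 0.0]
ft_force: [-0.5, -1.1, 0.3]
width: 0.0602
grip_force: 0.0
```

Emit:
jog_arm:
  moves:
    - [[0, 0, 0, 0, 0], [0, 0, 0, 0, 0], [0, 0, 0, 0, 0], [0, 0, 0, 0, 0], [0, 0, 0, 0, 0], [0, 0, 0, 0, 0]]

```text
time: 26.15
ee_pos: [0.4644, 0.3047, 0.1438]
eef_rot: [0.712, 0.703, 0.0, 0.0]
ft_force: [0.4, -0.8, 2.1]
width: 0.0272
grip_force: 15.0
```

Emit:
jog_arm:
  moves:
    - [[0, 0, -0.015, 0, 0], [0, 0, -0.04, 0, 0], [0, 0, -0.07, 0, 0], [0, 0, -0.1, 0, 0], [0, 0, -0.12, 0, 0], [0, 0, -0.12, 0, 0]]

```text
time: 26.75
ee_pos: [0.465, 0.3055, 0.2675]
eef_rot: [0.712, 0.703, 0.003, 0.001]
ft_force: [0.5, 0.3, -1.5]
width: 0.0274
grip_force: 15.0
```

Run:
```python
from h import *
go(.5276,.0662,.26,-.013)
```

```text
go [-0.2385  0.0657  0.004 ] turn 0.0 now [0.465  0.3055 0.2675] w 0.0274 t 26.8 j [-0.32  0.19 -0.39  1.6   0.08  1.36 -0.73]
```

Emit:
jog_arm:
  moves:
    - [[-0.015, 0.004, 0, 0, 0], [-0.04, 0.011, 0, 0, 0], [-0.07, 0.019, 0, 0, 0], [-0.105, 0.028, 0, 0, 0], [-0.14, 0.038, 0, 0, 0], [-0.175, 0.048, 0, 0, 0], [-0.205, 0.056, 0, 0, 0], [-0.225, 0.062, 0, 0, 0], [-0.235, 0.0657, 0, 0, 0], [-0.2365, 0.0657, 0, 0, 0], [-0.2365, 0.0657, 0, 0, 0]]

```text
time: 27.85
ee_pos: [0.5264, 0.0683, 0.2633]
eef_rot: [0.711, 0.703, -0.0, -0.0]
ft_force: [-0.4, 0.5, -2.1]
width: 0.0277
grip_force: 15.0
```

Emit:
jog_arm:
  moves:
    - [[0, 0, 0.03, 0, 0], [0, 0, 0.06, 0, 0], [0, 0, 0.085, 0, 0], [0, 0, 0.1, 0, 0], [0, 0, 0.1, 0, 0], [0, 0, 0.1, 0, 0]]

```text
time: 28.45
ee_pos: [0.5268, 0.0685, 0.1641]
eef_rot: [0.711, 0.703, 0.0, -0.0]
ft_force: [-0.0, 0.1, -1.1]
width: 0.0274
grip_force: 15.0
```

Run:
```python
from h import *
from bench import r
go(.5276,.0662,.142,-.013)
a=r.camera("side");b=r.camera("scene");np.savez("a7.npz",**a);np.savez("b7.npz",**b)
w=r.camera("wrist")
cv2.imwrite("pics/w7.png",np.vstack([np.hstack([cv2.resize(a["img"][160:260,300:420],(384,320),interpolation=2),cv2.resize(b["img"][120:250,230:360],(320,320),interpolation=2)]),cv2.resize(w["img"][50:280,100:420],(704,280))[:280]])[:,:,::-1])
```

```text
go [-0.0023  0.0009  0.0191] turn 0.002 now [0.5268 0.0685 0.1641] w 0.0274 t 28.4 j [-0.03  0.2  -0.21  1.8   0.04  1.14 -0.26]
```

View pics/w7.png

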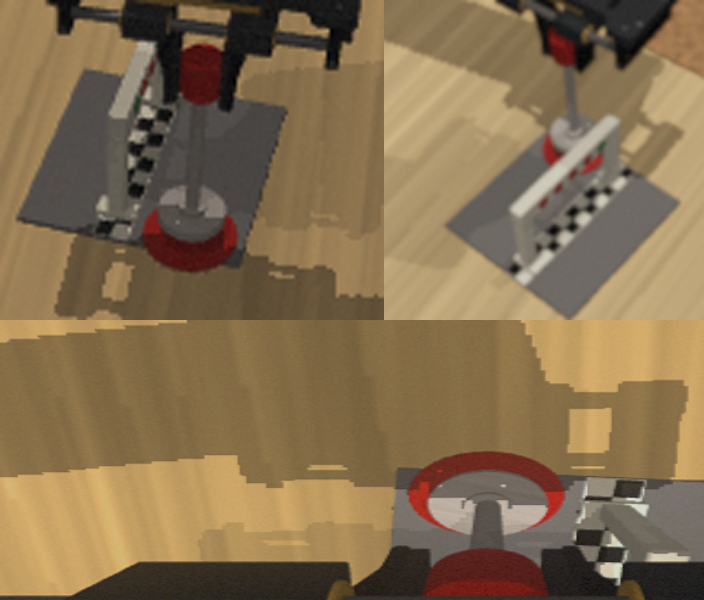

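The base hangs right over the disc: wrist view centres at u≈488 and 487, and the gantry is untouched beside it. Lowering and letting go.

Emit:
jog_arm:
  moves:
    - [[-0.0015, 0.0005, 0.005, 0, 0], [-0.0015, 0.0005, 0.01, 0, 0], [-0.0015, 0.0005, 0.014, 0, 0], [-0.0015, 0.0005, 0.017, 0, 0], [-0.0015, 0.0005, 0.0185, 0, 0], [-0.0015, 0.0005, 0.0185, 0, 0], [-0.0015, 0.0005, 0.0185, 0, 0]]

```text
time: 29.3
ee_pos: [0.5278, 0.0658, 0.1456]
eef_rot: [0.712, 0.702, 0.001, 0.0]
ft_force: [0.2, -0.1, 4.5]
width: 0.0274
grip_force: 15.0
```

Emit:
jog_arm:
  moves:
    - [[0, 0, 0, 0, 0.05], [0, 0, 0, 0, 0.06], [0, 0, 0, 0, 0.06], [0, 0, 0, 0, 0.06], [0, 0, -0.03, 0, 0.06], [0, 0, -0.07, 0, 0.06], [0, 0, -0.11, 0, 0.06], [0, 0, -0.11, 0, 0.06], [0, 0, -0.11, 0, 0.06]]

```text
time: 30.2
ee_pos: [0.5276, 0.0658, 0.2557]
eef_rot: [0.712, 0.702, 0.001, 0.001]
ft_force: [0.5, -1.3, 0.0]
width: 0.0598
grip_force: 0.0
```

Emit:
jog_arm:
  moves:
    - [[0, 0.02, 0, 0, 0.06], [-0.03, 0.05, 0, 0, 0.06], [-0.06, 0.09, 0, 0, 0.06], [-0.09, 0.11, 0, 0, 0.06], [-0.09, 0.11, 0, 0, 0.06], [-0.09, 0.11, 0, 0, 0.06]]

```text
time: 30.8
ee_pos: [0.6356, -0.0263, 0.2529]
eef_rot: [0.712, 0.702, -0.001, -0.001]
ft_force: [-0.3, -0.0, -1.0]
width: 0.0602
grip_force: 0.0
```

Run:
```python
from h import *
from bench import r
w=r.camera("wrist");np.savez("w8.npz",**w);a=r.camera("side");b=r.camera("scene");wi=w["img"]
m=mask(wi,(0,150,50),(8,255,255))|mask(wi,(172,150,50),(179,255,255))
for k in blobs(m,100):
    if cv2.boundingRect(k)[0]<330: print(cv2.boundingRect(k))
cv2.imwrite("pics/w8.png",np.vstack([cv2.resize(wi[60:300,120:440],(640,480))[:400],np.hstack([a["img"][130:330,220:540],b["img"][120:320,150:470]])])[:,:,::-1])
```

```text
(144, 63, 112, 62)
```

View pics/w8.png

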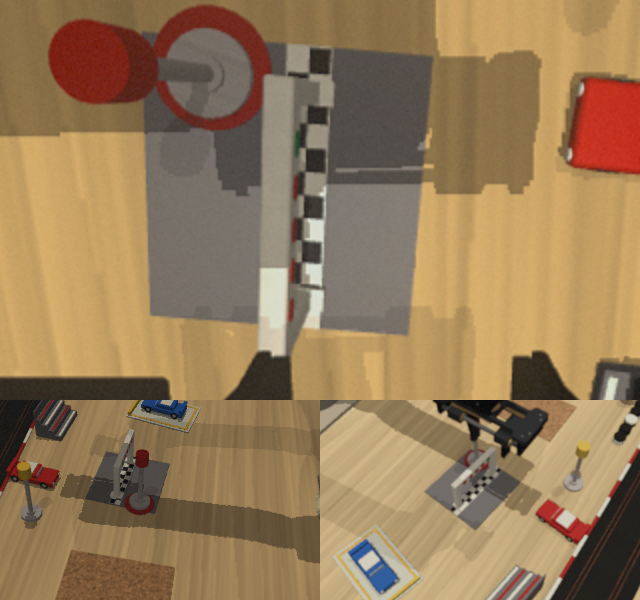

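Lamp upright on its disc (base centre ≈(210,72) against disc (213,68), i.e. about 3 mm), gantry on the line, racer in the box, bystanders undisturbed. Quick numeric check of the gantry, then hand in.

Run:
```python
from h import *
from bench import r
w=load("w8.npz");u=lambda a:np.array(a)/2+[120,60]
b=plane(w,u([(264,74),(297,76),(286,355),(258,354)]),.104)[:,:2];d=b[0]+b[1]-b[2]-b[3]
print("beam",b.mean(0).round(4),np.linalg.norm(d)/2,"yaw",np.arctan2(-d[0],d[1]))
p=plane(w,u([(143,32),(433,57),(408,334),(150,316)]),.004)[:,:2];e=p[1]+p[2]-p[0]-p[3];a=np.arctan2(e[1],e[0]);print("start",p.mean(0)+.0125*np.array([np.cos(a),np.sin(a)]),a)
print("base",plane(w,u([(210,72)]),.014),"disc",plane(w,u([(213,67.5)]),.006))
```

```text
beam [ 0.5783 -0.0047] 0.12875428903145164 yaw -0.09962674169049689
start [ 0.57656399 -0.00701309] -0.09283259551460868
base [[0.52932076 0.06400143 0.014     ]] disc [[0.52900427 0.06667128 0.006     ]]
```

```bash
python3 -c "
from bench import r
print(r.close_job())"
```

```text
the job is handed in; nothing more can be done
None
```

The job is handed in and its verdict isn't shown: by my last pictures the racer is about 5 mm from the bay's middle, and the gantry and red lamp post are each about 3 mm from their marks, all upright and let go, with the bystanders undisturbed.

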